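Load the spring magazine with rubbing blocks

TASK

Load both red-topped rubbing blocks into the blue leaning spring magazine, one after the other: press each one straight down the column, against the spring, until both yellow catches snap shut over it, so that the second block ends up latched on top of the first. Leave the oil can, the tape roll and the bearing that stand near it where they are.

Things in the scene. Friction and masses are not known exactly. Their poses are not given: they have to be found in the camera images.
- channel: Column of the blue magazine fixed on the bench; leans 30 deg from vertical, mouth towards the robot. Origin: centre of its floor; z up along the leaning column, x (rearwards, up) along its long inside width, y across. Inside 92.6 (x) x 53 (y) mm: a block goes in flat, its 90 mm length along x, 1.3 to 1.5 mm free all round. First latched block: centre at z = 103 mm; the second then takes that place.
- mouth (a point): Point on the column's axis at z = 128 mm, the top of the straight end walls and corner guides; above it flared lips reach z = 140 mm. Between the corner guides the two long sides (+y, -y) are open over x = -34 to 34 mm above z = 60 mm, so fingers holding a block across its 50 mm width at mid-length can go down with it. Axes as the column's.
- latch (a point): Point on the column's axis at z = 120 mm, level with the flat undersides of the two yellow spring catches. They stick 6 mm in at the end walls, sloped tops to z = 135 mm. A block pressed down slides them aside; they snap shut once its top is 2 to 5 mm below this point, and the spring then holds it up against them. The first block moves to z = 69 mm under the second.
- follower (a joint): White spring piston under the blocks: travel down the column in m, 0 when empty (top at z = 100 mm of the column), 0.014 with one latched block, 0.048 with two, stop at 0.056. Spring 3.3 N at 0, rising 1.5 N per 10 mm; with the catches, pressing takes up to about 7 N for the first block and 11 N for the second.
- catch_front (a joint): Yellow catch at the end wall nearer the robot: outward travel in m, 0 = shut, about 0.005 to 0.007 while a block passes.
- catch_rear (a joint): Yellow catch at the far end wall: outward travel in m, 0 = shut, about 0.005 to 0.007 while a block passes.
- block_a_mid (a point): Centre of a loose rubbing block, 50 (x) x 90 (y) x 34 (z) mm, 0.16 kg, grey with a red top; it lies flat on the bench, red side up. Axes are the block's own.
- block_b_mid (a point): Centre of the other rubbing block, same size and look.
- oil_can_mid (a point): Red oil can with a thin spout, 75x113x166 mm, standing; point on its axis 40 mm above its foot. The one near the magazine; leave it alone.
- tape_roll_mid (a point): Roll of black tape, 64 mm across, 20 mm high, lying flat; its centre. The one near the magazine; leave it alone.
- bearing_mid (a point): Steel ball bearing, 52 mm across, 15 mm high, lying flat; its centre. The one near the magazine; leave it alone.
There are look-alikes about, which are no part of the job. Leave any brown or turquoise look-alike of the part that bears block_b_mid alone.

How it is judged:
By the outcome, as a careful person would: the job done as asked, in the order asked, and still so for the second after the job is handed in, with the robot touching nothing.
It also fails if it takes over 61 s, if anything falls off the work surface, if the arm or the gripper's body presses on something with over 40 N, if the wrist force passes 120 N, or if a joint passes its speed limit or range.

ROBOT

A 7-joint arm with a two-finger parallel gripper is mounted at the origin on a cart in front of the work surface, level with it; the furniture and walls round the work are solid. World frame = base frame: x ahead of the robot, y to its left, z up, the work surface at z = 0. Lengths are in m, angles in degrees, forces in N, time in s.
With the tool pointing down it reaches from about 0.425 to 0.875 m from the base axis. Payload 4.7 kg.
Tool frame: the origin (TCP) lies on the centre line of the jaws, within the pads' length; the fingertips stand 11 mm ahead of it and the grasp point (between the pads) lies 8 mm behind it (finger_overhang is the x of the fingertips in the tool frame, in m); x points along the fingers, z is the direction in which the jaws open and shut, and the axes are right-handed (so a half turn about x gives the same grasp; the last joint's range is limited). The gripper opens to 87 mm and grips with 3 to 60 N. Pads are 19 mm wide; open, the fingers measure 117 mm over their backs; the gripper's body (75 mm by 190 mm) begins 51 mm behind the grasp point.
Start: joints at [-68.062, 18.392, -4.016, 83.108, 1.295, 78.541, -3.26], TCP at [0.234, 0.606, 0.234] pointing down, gripper open.
Joint ranges: [-163.93, 163.93], [-17.29, 119.83], [-79.2, 71.16], [3.27, 140.29], [-89.18, 269.18], [5.43, 117.66], [-154.24, 154.24]. Speed limits (degrees/s): [147.25, 147.25, 180, 180, 180, 180, 180].

INTERFACE

Orientations are given as [roll, pitch, yaw] about the fixed x, y, z axes, in that order (R = Rz(yaw) Ry(pitch) Rx(roll)).
In Python, from cell import get_obs, read_camera, sign_off, cut_out, finger_overhang gives the robot as it stands.
- The arm moves only by the tool servo_tool, never from a script. Its argument "rows" is one flat list of numbers, 5 for each row, row after row: the shift along the world's x, y, z in mm, then the turn about the world's z in degrees, then the closure, from 0 (fully open) to 1 (shut). A call has 1 to 10 rows; each row is the pose to reach, as a shift and turn from the pose commanded when the call began; what a row does not reach only later rows make up. A row lasts 1/12 s, in which the tool goes at most 41.7 mm and 7.16 degrees, less where a joint would pass 70% of its speed; a pose out of reach is approached as far as the arm can. A call with a gripper value outside its range is refused whole. The fingers move at their own pace and stop on an object; "force" is the grip in N (left out, the last holds). Time passes only in rows, so rows that repeat a pose let the fingers close. It gives the time, the measured TCP pose, the force and the opening at its end, in the units of the state.
- get_obs(): the state, without advancing time (a new reading comes with each control period).
- read_camera(name): name is "scene" or "top"; returns a dict with "frame" (420x560x3 uint8, blue, green, red), "range_z" (420x560 float32, m along the optical axis (not along the pixel's ray), 0 where there is no reading), "intrinsics" (3x3 intrinsics, pixels), "cam_to_world" (4x4, takes a point from camera to world coordinates). Camera axes: x right, y down, z forward; pixel columns grow to the right and rows downward; lengths in m; the calibration is good to about 2 mm. A picture is of the moment at which its call begins.
- sign_off(): hands the job in, once; it reports no verdict.
Trained networks look in a picture, given as the dict that the camera call returned (one of the last four; its "shot" number tells which), for a name from the list of things; names that differ only in an ending like _2 or _b are one class to them, and where a whole thing is asked for, a point or a joint stands for the part that bears it (a point fixed in the world has none). Each returns a list of dicts, best first, with "score" (0 to 1); they miss things now and then, are a little off and sometimes report something else, mostly with a low value. They report only what shows in the picture. A call takes as long as a camera call. They do not tell look-alikes from the thing itself.
- cut_out(name, picture): "pixels" (420x560 bool, what is visible of it) and "extent" ([centre column, centre row, width, height] in pixels, round what is visible of it).
The state is a dict: "time_s": time; "qpos": joint angles; "joint_velocities": joint speeds; "effort": joint torques, N m; "tool_pos": TCP position; "tool_rot": TCP orientation; "force": force on the tool from outside, world axes, zero at the start; "wrist_torque": the same for the moment, N m; "grip_width": finger opening in m.
Only numpy, scipy, OpenCV 4.12 (cv2) and the standard library are available. Lean on these libraries where they do the work, as an engineer would, in place of code of your own. Each camera call takes 0.05 s, during which the arm holds its last target.

## Working session

There is one attempt and no reset: what is moved stays moved. The work goes in short steps, Python scripts to look and compute and a tool call to move; the robot and the scene stay as the last step left them, time stands still between calls to the robot, and variables do not carry over. Pictures are saved under pics/ and viewed, and the job is handed in when it is done.

Besides the shell and the picture viewer there is one more tool, called after ">>>" as name(argument=value, ...) on one line, values as JSON. servo_tool: Moves the arm, as the interface text tells. Its arguments: {"type":"object","properties":{"rows":{"type":"array"},"force":{"type":"number"}},"required":["rows"]}

```bash
mkdir -p pics; ls; cat > h.py <<'E'
import numpy as np, cv2
from cell import *
def world(p,u,v):
    K=p["intrinsics"];z=p["range_z"][v,u];T=p["cam_to_world"]
    c=np.stack([(u-K[0,2])/K[0,0]*z,(v-K[1,2])/K[1,1]*z,z],-1)
    return c@T[:3,:3].T+T[:3,3]
def cloud(p,m):
    v,u=np.nonzero(m&(p["range_z"]>0)); return world(p,u,v),u,v
E
python3 - <<'E'
from h import *
o=get_obs()
for k,v in o.items(): print(k,np.round(v,4))
for n in("scene","top"):
    p=read_camera(n); cv2.imwrite(f"pics/{n}0.png",p["frame"])
    print(n,p["cam_to_world"].round(3).tolist(),p["intrinsics"].round(1).tolist())
    for t in["channel","block_a_mid","oil_can_mid","tape_roll_mid","bearing_mid","follower","catch_front","catch_rear"]:
        for d in cut_out(t,p):
            P,u,v=cloud(p,d["pixels"])
            print(t,round(d["score"],2),np.round(d["extent"]),np.median(P,0).round(3) if len(P) else None, (P.min(0).round(3),P.max(0).round(3)) if len(P) else None)
E
```

```text
pics
time_s 0.0
qpos [-68.0606  18.4405  -4.0155  83.1747   1.2937  78.5398  -3.2583]
joint_velocities [-0.008  -0.0463 -0.0009 -0.0774 -0.0547  0.0479 -0.0262]
effort [ 3.00000e-04 -4.91294e+01 -4.03900e-01 -3.12529e+01 -6.41000e-02
  4.35000e-02  2.00000e-04]
tool_pos [0.2342 0.6058 0.2324]
tool_rot [-177.7054   89.8901 -108.8336]
force [ 0.1204 -0.0243 -0.6707]
wrist_torque [0.0035 0.0066 0.0537]
grip_width 0.0868
scene [[0.426, -0.48, 0.767, -0.095], [-0.904, -0.245, 0.349, -0.469], [0.021, -0.842, -0.539, 0.622], [0.0, 0.0, 0.0, 1.0]] [[380.5, 0.0, 279.6], [0.0, 380.5, 206.7], [0.0, 0.0, 1.0]]
channel 0.81 [208. 211.  65.  70.] [0.556 0.003 0.111] (array([ 0.473, -0.032, -0.002]), array([0.866, 0.261, 0.185]))
block_a_mid 0.97 [339. 267.  29.  37.] [ 0.576 -0.318  0.034] (array([ 0.547, -0.343, -0.   ]), array([ 0.685, -0.282,  0.038]))
oil_can_mid 0.58 [305. 202.  37.  57.] [ 0.725 -0.159  0.044] (array([ 0.705, -0.202, -0.002]), array([ 0.977, -0.089,  0.154]))
tape_roll_mid 0.89 [236. 298.  30.  26.] [ 0.398 -0.152  0.019] (array([ 0.369, -0.182, -0.001]), array([ 0.435, -0.1
[... 1490 characters left out ...]
.148  0.02 ] (array([ 0.372, -0.179,  0.006]), array([ 0.433, -0.118,  0.025]))
tape_roll_mid 0.92 [294. 298.  21.  32.] [ 0.402 -0.149  0.02 ] (array([ 0.368, -0.179, -0.004]), array([ 0.436, -0.118,  0.025]))
bearing_mid 0.65 [207. 304.  18.  23.] [0.389 0.064 0.014] (array([ 0.365,  0.038, -0.003]), array([0.416, 0.093, 0.02 ]))
follower 0.92 [217. 236.  26.  36.] [0.542 0.02  0.118] (array([ 0.505, -0.015, -0.002]), array([0.594, 0.074, 0.181]))
catch_rear 0.48 [216. 218.   8.  15.] [0.579 0.012 0.172] (array([0.566, 0.001, 0.165]), array([0.59 , 0.023, 0.184]))
catch_rear 0.45 [293. 297.  24.  30.] [ 0.402 -0.147  0.02 ] (array([ 0.372, -0.179, -0.005]), array([ 0.433, -0.115,  0.025]))
```

View pics/scene0.png

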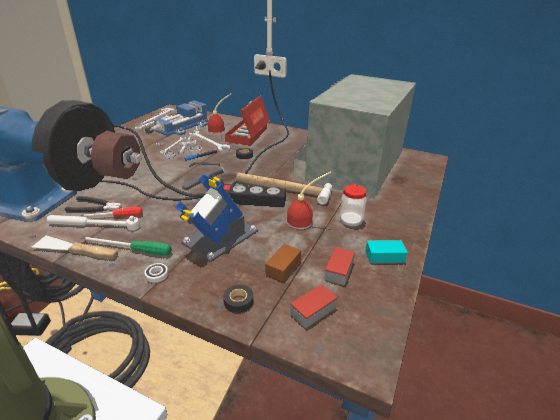

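View pics/top0.png

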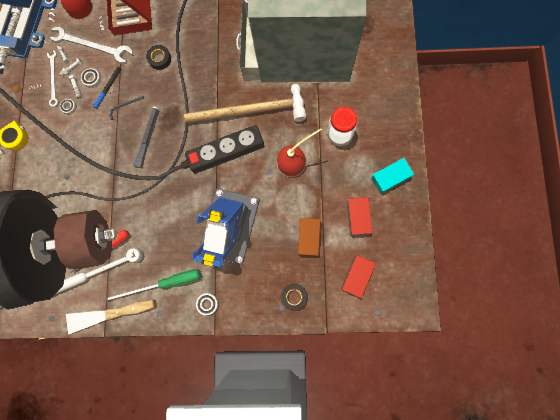

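```bash
python3 - <<'E'
from h import *
ps={n:read_camera(n) for n in("scene","top")}
for n,p in ps.items():
    hsv=cv2.cvtColor(p["frame"],cv2.COLOR_BGR2HSV)
    W=world(p,*np.meshgrid(np.arange(560),np.arange(420)))
    ok=p["range_z"]>0
    near=ok&(np.hypot(W[...,0]-.55,W[...,1]-.02)<.12)
    yel=near&(hsv[...,0]>18)&(hsv[...,0]<35)&(hsv[...,1]>150)&(W[...,2]>.07)
    wh=near&(hsv[...,1]<60)&(hsv[...,2]>120)&(W[...,2]>.06)
    nc,l,s,c=cv2.connectedComponentsWithStats(yel.astype(np.uint8))
    for i in range(1,nc):
        if s[i,4]>8: print(n,"yel",s[i],c[i].round(1),np.median(W[l==i],0).round(4))
    nc,l,s,c=cv2.connectedComponentsWithStats(wh.astype(np.uint8))
    for i in range(1,nc):
        if s[i,4]>60:
            m=cv2.erode((l==i).astype(np.uint8),np.ones((3,3)))>0
            P=W[m]; ce=np.median(P,0); P=P[np.linalg.norm(P-ce,axis=1)<.06]; ce=P.mean(0); sv=np.linalg.svd(P-ce)
            nn=sv[2][2]*np.sign(sv[2][2][2]); print(n,"white",s[i],ce.round(4),"n",nn.round(3),"rms",(sv[1][2]/len(P)**.5).round(4),"long",sv[2][0].round(3),"lean",np.degrees(np.arccos(nn[2])).round(1),"az",np.degrees(np.arctan2(-nn[1],-nn[0])).round(1))
    red=ok&((hsv[...,0]<6)|(hsv[...,0]>174))&(hsv[...,1]>140)&(abs(W[...,2]-.034)<.008)&(W[...,1]<-.2)
    nc,l,s,c=cv2.connectedComponentsWithStats(red.astype(np.uint8))
    for i in range(1,nc):
        if s[i,4]>200:
            P=W[l==i]; r=cv2.minAreaRect((P[:,:2]*1000).astype(np.float32)); print(n,"red",s[i],c[i].round(1),np.round(r[0],1),np.round(r[1],1),round(r[2],1),"z",np.median(P[:,2]).round(4))
    im=p["frame"]; 
    x,y=(208,215) if n=="scene" else (217,232)
    a=cv2.resize(im[y-45:y+45,x-55:x+55],None,fx=6,fy=6,interpolation=cv2.INTER_CUBIC); cv2.imwrite(f"pics/mag_{n}.png",a)
    if n=="top": cv2.imwrite("pics/blk.png",cv2.resize(im[150:310,290:430],None,fx=3.5,fy=3.5,interpolation=cv2.INTER_CUBIC))
E
```

```text
scene yel [209 177  11  11  63] [213.  181.7] [0.5692 0.013  0.1723]
scene yel [181 210  12  11  59] [185.8 214.6] [0.4879 0.0376 0.1179]
scene white [191 188  31  31 468] [0.5494 0.0181 0.1259] n [-0.485  0.131  0.865] rms 0.0012 long [-0.837  0.217 -0.502] lean 30.1 az -15.1
scene red [326 247  28  29 524] [339.7 261.1] [ 594.1 -316.2] [89.7 49.4] 2.8 z 0.0351
scene red [291 285  46  34 783] [313.4 300.8] [ 448.6 -305.2] [50.8 89.7] 64.8 z 0.0349
top yel [208 211  13  12 103] [214.3 216.3] [0.5788 0.0128 0.1722]
top yel [203 254  12  12 104] [208.3 259.1] [0.4913 0.0355 0.1239]
top white [203 219  24  36 627] [0.5391 0.0225 0.1187] n [-0.483  0.137  0.865] rms 0.0013 long [-0.846  0.182 -0.502] lean 30.2 az -15.9
top red [348 198  24  37 740] [359.6 215.8] [ 594.5 -315.4] [89.7 49.8] 3.2 z 0.0335
top red [342 255  33  43 802] [358.3 276.3] [ 448.7 -304.7] [50.  89.7] 64.3 z 0.0334
```

View pics/mag_scene.png

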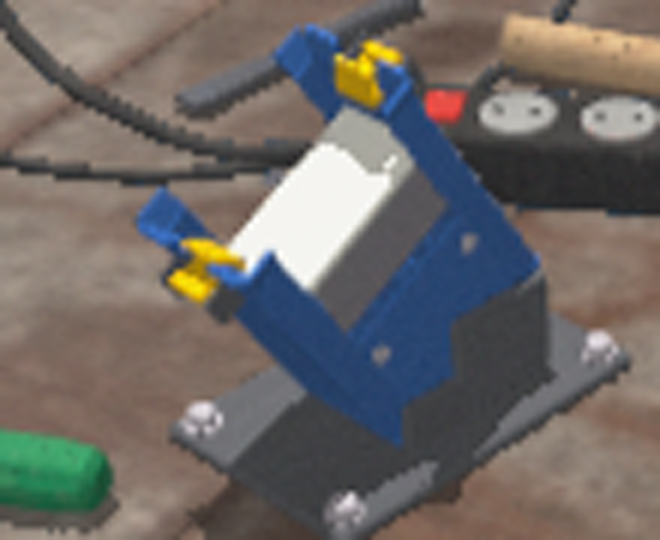

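View pics/mag_top.png

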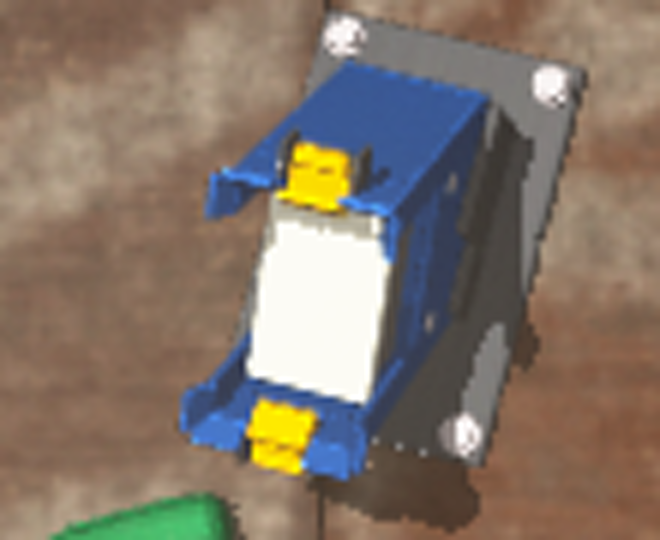

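View pics/blk.png

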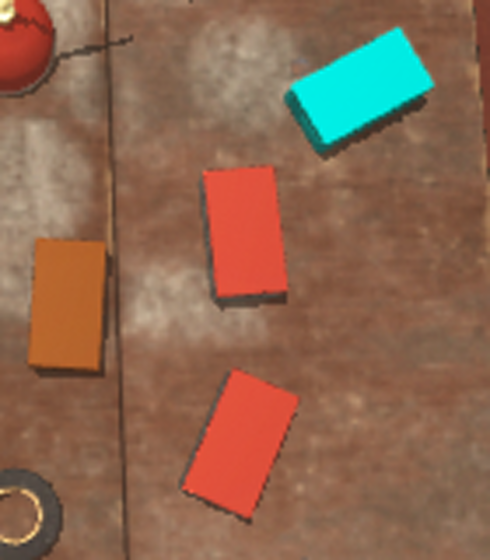

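```bash
cat >> h.py <<'E'
AZ=np.radians(-15.4)
hx=np.array([np.cos(AZ),np.sin(AZ),0]);CY=np.array([-np.sin(AZ),np.cos(AZ),0])
CX=hx*np.cos(np.pi/6)+np.array([0,0,.5]);CZ=-hx*.5+np.array([0,0,np.cos(np.pi/6)])
RC=np.stack([CX,CY,CZ],1)
E
python3 - <<'E'
from h import *
O0=np.array([.5391,.0225,.1187])-.1*CZ   # guess
print(O0)
for n in("scene","top"):
    p=read_camera(n)
    hsv=cv2.cvtColor(p["frame"],cv2.COLOR_BGR2HSV)
    u,v=np.meshgrid(np.arange(560),np.arange(420)); W=world(p,u,v)
    L=(W-O0)@RC*1000
    ok=(p["range_z"]>0)&(abs(L[...,0])<75)&(abs(L[...,1])<50)&(L[...,2]>40)&(L[...,2]<150)&(W[...,2]>.03)
    blue=ok&(hsv[...,0]>95)&(hsv[...,0]<130)&(hsv[...,1]>100)
    print(n,"blue",blue.sum())
    for k,nm in enumerate("xyz"):
        h,e=np.histogram(L[blue][:,k],bins=np.arange(-76,152,2)); print(nm,[(int(a),int(b)) for a,b in zip(e,h) if b>4])
    fol=ok&(hsv[...,1]<70)&(abs(L[...,2]-100)<4)
    P=L[fol]; print("fol",len(P),P[:,2].mean().round(2),np.percentile(P,[1,5,50,95,99],axis=0).round(1).tolist(),[np.round(q,1) for q in cv2.minAreaRect(P[:,:2].astype(np.float32))])
    yel=ok&(hsv[...,0]>18)&(hsv[...,0]<35)&(hsv[...,1]>150)
    for s in(-1,1):
        Q=L[yel&(L[...,0]*s>0)]; print("yel",s,Q.min(0).round(1),Q.max(0).round(1),np.median(Q,0).round(1))
E
```

```text
[0.58730477 0.00922219 0.03209746]
scene blue 791
x [(-46, 13), (-44, 99), (-42, 32), (-40, 30), (-38, 30), (-36, 27), (-34, 30), (-32, 30), (-30, 27), (-28, 18), (-18, 6), (-14, 6), (-12, 5), (-10, 6), (-8, 5), (-6, 5), (-2, 5), (0, 6), (2, 5), (4, 6), (8, 5), (14, 6), (18, 6), (22, 5), (24, 6), (26, 6), (30, 6), (40, 6), (42, 36), (44, 25), (46, 35), (48, 34), (50, 27), (52, 37), (54, 33), (56, 38), (58, 17), (60, 11)]
y [(-36, 5), (-34, 22), (-32, 161), (-30, 272), (-28, 62), (-26, 8), (-24, 9), (-22, 13), (-18, 7), (-16, 11), (-14, 8), (-6, 5), (4, 7), (12, 9), (14, 13), (16, 5), (20, 7), (22, 13), (24, 13), (26, 42), (28, 39), (30, 23), (32, 14)]
z [(40, 21), (42, 23), (44, 16), (46, 22), (48, 21), (50, 18), (52, 24), (54, 20), (56, 27), (58, 30), (60, 32), (62, 9), (64, 12), (66, 13), (68, 8), (70, 6), (72, 14), (74, 8), (76, 10), (78, 5), (80, 11), (82, 8), (84, 10), (86, 6), (88, 14), (90, 6), (92, 13), (94, 10), (96, 13), (98, 10), (100, 8), (102, 14), (104, 9), (106, 10), (108, 15), (110, 8), (112, 11), (114, 10), (116, 13), (118, 12), (120, 13), (122, 11), (124, 10), (126,
[... 1085 characters left out ...]
(62, 12), (64, 9), (66, 8), (68, 9), (70, 10), (72, 12), (74, 11), (76, 8), (78, 9), (82, 13), (84, 11), (86, 8), (88, 5), (92, 7), (94, 11), (96, 10), (98, 13), (100, 15), (102, 17), (104, 9), (106, 14), (108, 15), (110, 6), (112, 10), (114, 9), (116, 11), (118, 7), (120, 14), (122, 13), (124, 11), (126, 17), (128, 15), (130, 22), (132, 25), (134, 30), (136, 42), (138, 55), (140, 24)]
fol 621 99.77 [[-35.0, -23.3, 96.6], [-31.9, -21.1, 97.6], [1.3, 0.3, 99.8], [34.2, 22.0, 101.9], [39.1, 23.7, 103.0]] [array([ 0.1, -2.6]), array([81.7, 54.5]), np.float64(0.6)]
yel -1 [-55.7 -11.3 120.1] [-30.8  11.6 135.7] [-38.4   0.4 127.7]
yel 1 [ 44.3 -10.1 103. ] [ 72.6  18.6 135.7] [ 60.6   1.2 125.6]
```

```bash
python3 - <<'E'
from h import *
O0=np.array([.5391,.0225,.1187])-.1*CZ+.0076*CX
print("O",O0.round(4))
for n in("scene","top"):
  for rep in range(2):
    p=read_camera(n)
    hsv=cv2.cvtColor(p["frame"],cv2.COLOR_BGR2HSV)
    u,v=np.meshgrid(np.arange(560),np.arange(420)); W=world(p,u,v)
    L=(W-O0)@RC*1000
    ok=(p["range_z"]>0)&(abs(L[...,0])<75)&(abs(L[...,1])<50)&(L[...,2]>5)&(L[...,2]<124)&(W[...,2]>.01)
    blue=ok&(hsv[...,0]>95)&(hsv[...,0]<130)&(hsv[...,1]>100)
    def fit(m,k,nm):
        P=L[m]
        if len(P)<60:return
        for _ in range(5):
            A=np.delete(P,k,1);A=np.c_[A-A.mean(0),np.ones(len(A))];c=np.linalg.lstsq(A,P[:,k],rcond=None)[0];r=P[:,k]-A@c;P=P[abs(r)<max(2*r.std(),.8)]
        print(n,nm,len(P),"pos",c[2].round(2),"slopes deg",np.degrees(c[:2]).round(2),"mean",P.mean(0).round(1))
    if n=="top": fit(blue&(abs(L[...,0]-51)<3.5),0,"rear outer"); fit(blue&(abs(L[...,0]+46.5)<3),0,"front inner")
    fit(blue&(abs(L[...,1]+30)<4.)&(abs(L[...,0])<45),1,"-y side")
    fit(blue&(abs(L[...,1]-30)<4.)&(abs(L[...,0])<60),1,"+y side")
    if n=="scene":
        fit(blue&(abs(L[...,0]-46.5)<3),0,"rear inner");fit(blue&(abs(L[...,0]+51)<3.5),0,"front outer")
    m=ok&(hsv[...,1]<70)&(abs(L[...,2]-100)<6)&(L[...,0]<30)&(L[...,0]>-30)&(abs(L[...,1])<20); fit(m,2,"fol")
E
```

```text
O [0.5937 0.0075 0.0359]
scene -y side 523 pos -29.31 slopes deg [ 0.55 -0.07] mean [ -1.  -29.3  50.4]
scene rear inner 88 pos 46.2 slopes deg [-0.61 -0.04] mean [ 46.2 -21.3  71. ]
scene front outer 126 pos -50.59 slopes deg [-0.55 -0.13] mean [-50.6  -7.6  58.8]
scene fol 258 pos 100.67 slopes deg [-0.16 -0.04] mean [ 2.000e-01 -1.000e-01  1.007e+02]
scene -y side 531 pos -29.34 slopes deg [ 0.5  -0.19] mean [ -0.6 -29.3  49.7]
scene rear inner 88 pos 46.22 slopes deg [-0.9 -0.3] mean [ 46.2 -21.2  69. ]
scene front outer 126 pos -50.55 slopes deg [-0.67 -0.11] mean [-50.6  -7.3  58.3]
scene fol 244 pos 100.6 slopes deg [ 0.49 -0.7 ] mean [  1.3  -0.2 100.6]
top rear outer 358 pos 51.11 slopes deg [-0.22 -0.04] mean [51.1 -1.1 58. ]
top front inner 78 pos -46.48 slopes deg [-0.41 -0.12] mean [-46.5   0.9 106. ]
top -y side 72 pos -28.28 slopes deg [-0.64 -0.6 ] mean [ -6.  -28.3  68.5]
top fol 367 pos 99.92 slopes deg [-0.01  1.06] mean [ 0.  -0.1 99.9]
top rear outer 362 pos 51.18 slopes deg [-0.38 -0.06] mean [51.2 -0.9 57.7]
top front inner 79 pos -46.56 slopes deg [0.13 0.33] mean [-46.5   1.9 105.1]
top -y side 70 pos -28.43 slopes deg [-1.02 -0.91] mean [ -6.8 -28.4  69.9]
top fol 375 pos 99.88 slopes deg [0.09 0.29] mean [ 0.2 -0.  99.9]
```

```bash
sed -i 's/radians(-15.4)/radians(-15.0)/' h.py; cat >> h.py <<'E'
O=np.array([.5937,.0075,.0359])
def toolR():
    from scipy.spatial.transform import Rotation as R
    o=get_obs(); return R.from_euler('xyz',o["tool_rot"],degrees=True).as_matrix(),o
E
python3 - <<'E'
from h import *
R,o=toolR(); print(R.round(3)); print("jaw heading",np.degrees(np.arctan2(R[1,2],R[0,2])).round(2))
pts=[]
for n in("scene","top"):
    p=read_camera(n); P,_,_=cloud(p,np.ones((420,560),bool)); pts.append(P)
P=np.concatenate(pts)
for xa in np.arange(.1,.9,.1):
    print(round(xa,1),[ (round(ya,1), P[(abs(P[:,0]-xa-.05)<.05)&(abs(P[:,1]-ya-.05)<.05)&(P[:,2]<.6)][:,2].max().round(3)) for ya in np.arange(-.5,.9,.1) if ((abs(P[:,0]-xa-.05)<.05)&(abs(P[:,1]-ya-.05)<.05)&(P[:,2]<.6)).any()])
print("mouth",(O+.128*CZ).round(4),"CX",CX.round(3),"CY",CY.round(3),"CZ",CZ.round(3))
E
```

```text
[[ 0.    -0.933  0.361]
 [ 0.     0.361  0.933]
 [-1.    -0.     0.   ]]
jaw heading 68.87
0.1 [(np.float64(-0.5), np.float64(-0.718)), (np.float64(-0.4), np.float64(-0.717)), (np.float64(-0.3), np.float64(-0.719)), (np.float64(-0.2), np.float64(0.005)), (np.float64(-0.1), np.float64(0.016)), (np.float64(-0.0), np.float64(0.016)), (np.float64(0.1), np.float64(0.006)), (np.float64(0.2), np.float64(-0.717)), (np.float64(0.3), np.float64(-0.719)), (np.float64(0.4), np.float64(-0.72)), (np.float64(0.5), np.float64(-0.717)), (np.float64(0.6), np.float64(-0.717)), (np.float64(0.7), np.float64(-0.719)), (np.float64(0.8), np.float64(-0.718))]
0.2 [(np.float64(-0.5), np.float64(-0.717)), (np.float64(-0.4), np.float64(-0.72)), (np.float64(-0.3), np.float64(-0.719)), (np.float64(-0.2), np.float64(-0.72)), (np.float64(-0.1), np.float64(-0.716)), (np.float64(-0.0), np.float64(-0.72)), (np.float64(0.1), np.float64(-0.72)), (np.float64(0.2), np.float64(-0.715)), (np.float64(0.3), np.float64(-0.719)), (np.float64(0.4), np.float64(-0.719)), (np.float64(0.5), np.float64(-0.719)), (np.float64(0.6), np.
[... 2680 characters left out ...]
oat64(0.007)), (np.float64(0.6), np.float64(0.023)), (np.float64(0.7), np.float64(-0.678)), (np.float64(0.8), np.float64(-0.707))]
0.8 [(np.float64(-0.5), np.float64(0.006)), (np.float64(-0.4), np.float64(0.104)), (np.float64(-0.3), np.float64(0.105)), (np.float64(-0.2), np.float64(0.036)), (np.float64(-0.1), np.float64(0.049)), (np.float64(-0.0), np.float64(0.046)), (np.float64(0.1), np.float64(0.035)), (np.float64(0.2), np.float64(0.018)), (np.float64(0.3), np.float64(0.01)), (np.float64(0.4), np.float64(0.017)), (np.float64(0.5), np.float64(0.035)), (np.float64(0.6), np.float64(0.033))]
mouth [0.5319 0.0241 0.1468] CX [ 0.837 -0.224  0.5  ] CY [0.259 0.966 0.   ] CZ [-0.483  0.129  0.866]
```

>>> servo_tool(rows=[0,0,220,0,0,0,0,220,0,0,0,0,220,0,0,0,0,220,0,0,0,0,220,0,0,60,-154,220,24,0,60,-154,220,24,0,60,-154,220,24,0,60,-154,220,24,0,60,-154,220,24,0], force=30)

```text
time_s: 2.23
tool_pos: [0.3, 0.4449, 0.4566]
tool_rot: [-89.3, 89.7, 3.0]
force: [1.9, 0.4, -0.2]
grip_width: 0.0869
```

>>> servo_tool(rows=[294,-760,0,0,0,294,-760,0,0,0,294,-760,0,0,0,294,-760,0,0,0,294,-760,0,0,0,294,-760,0,0,0,294,-760,0,0,0,294,-760,0,0,0,294,-760,0,0,0,294,-760,0,0,0])

```text
time_s: 3.07
tool_pos: [0.445, 0.0617, 0.454]
tool_rot: [-57.1, 89.9, 35.7]
force: [1.5, 0.3, 1.1]
grip_width: 0.087
```

>>> servo_tool(rows=[178,-460,0,0,0,178,-460,0,0,0,178,-460,-60,0,0,178,-460,-100,0,0,178,-460,-150,0,0,178,-460,-200,0,0,178,-460,-250,0,0,178,-460,-300,0,0,178,-460,-300,0,0,178,-460,-300,0,0])

```text
time_s: 3.9
tool_pos: [0.5755, -0.2739, 0.2854]
tool_rot: [-98.4, 90.0, -5.6]
force: [0.1, 0.2, 0.5]
grip_width: 0.0871
```

>>> servo_tool(rows=[15,-36,-100,0,0,15,-36,-100,0,0,15,-36,-120,0,0,15,-36,-150,0,0,15,-36,-180,0,0,15,-36,-180,0,0,15,-36,-180,0,0])

```text
time_s: 4.48
tool_pos: [0.5892, -0.3078, 0.1053]
tool_rot: [67.2, 89.8, 160.1]
force: [0.4, -0.2, 0.9]
grip_width: 0.0874
```

```bash
python3 - <<'E'
from h import *
R,o=toolR(); print(o["tool_pos"].round(4),np.degrees(np.arctan2(R[1,2],R[0,2])).round(2),"want",(.5943,-.3158,.028))
p=read_camera("scene"); cv2.imwrite("pics/a1.png",cv2.resize(p["frame"][150:360,200:480],None,fx=2.5,fy=2.5))
E
```

```text
[ 0.5892 -0.3078  0.1053] 92.88 want (0.5943, -0.3158, 0.028)
```

View pics/a1.png

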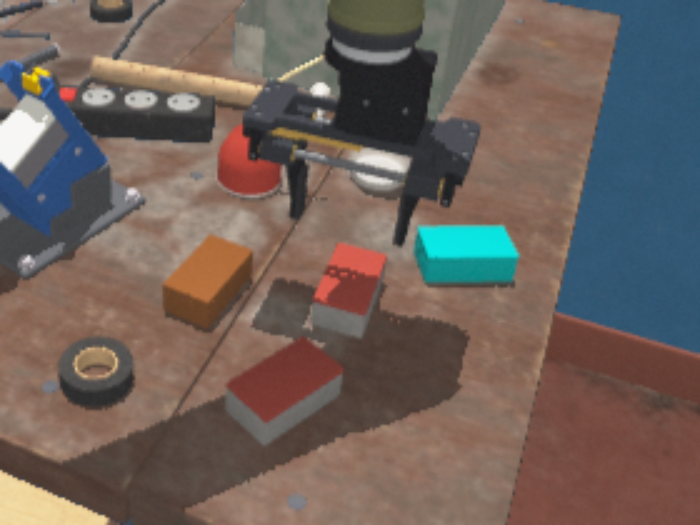

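The gripper stands straddling the far red block (about (345,290) in the crop), jaws across its width.

>>> servo_tool(rows=[5,-8,0,0,0,5,-8,-30,0,0,5,-8,-60,0,0,5,-8,-77,0,0,5,-8,-77,0,0,5,-8,-77,0,0])

```text
time_s: 5.03
tool_pos: [0.596, -0.3176, 0.0312]
tool_rot: [-121.8, 89.9, -28.9]
force: [0.8, -0.0, 0.4]
grip_width: 0.0871
```

```bash
python3 - <<'E'
from h import *
R,o=toolR(); print(o["tool_pos"].round(4),np.degrees(np.arctan2(R[1,2],R[0,2])).round(2),"want",(.5943,-.3158,.028),o["force"].round(1))
E
```

```text
[ 0.596  -0.3176  0.0312] 92.88 want (0.5943, -0.3158, 0.028) [ 0.8 -0.   0.4]
```

>>> servo_tool(rows=[-2,2,-4,0,0,-2,2,-4,0,0.3,-2,2,-4,0,1,-2,2,-4,0,1,-2,2,-4,0,1,-2,2,-4,0,1,-2,2,-4,0,1,-2,2,-4,0,1], force=25)

```text
time_s: 5.7
tool_pos: [0.5929, -0.315, 0.0257]
tool_rot: [-150.7, 90.0, -57.8]
force: [-0.2, 0.4, 0.6]
grip_width: 0.0496
```

>>> servo_tool(rows=[0,0,15,0,1,0,0,40,0,1,0,0,80,0,1,0,0,120,0,1,0,0,160,0,1,0,0,200,0,1,-10,30,225,-6,1,-16,70,225,-12,1,-24,110,225,-18,1,-30,150,225,-18,1])

```text
time_s: 6.53
tool_pos: [0.5618, -0.1641, 0.2516]
tool_rot: [-43.4, 89.9, 31.1]
force: [0.3, 1.0, -1.5]
grip_width: 0.0495
```

>>> servo_tool(rows=[-7,40,0,0,1,-14,80,0,0,1,-20,120,0,0,1,-28,160,0,0,1,-33,190,0,0,1,-33,190,0,0,1,-33,190,0,0,1,-33,190,0,0,1])

```text
time_s: 7.2
tool_pos: [0.5298, 0.0243, 0.2511]
tool_rot: [-100.7, 90.0, -25.9]
force: [-0.2, -0.7, -1.3]
grip_width: 0.0497
```

```bash
cat >> h.py <<'E'
def look(tag,save=True):
    """state, red top pose near the gripper in column coordinates"""
    R,o=toolR(); print("t",round(o["time_s"],2),"tcp",(o["tool_pos"]*1000).round(1),"col",((o["tool_pos"]-O)@RC*1000).round(1),"jaw",np.degrees(np.arctan2(R[1,2],R[0,2])).round(1),"F",o["force"].round(1),"w",round(o["grip_width"]*1000,1))
    for n in("scene","top"):
        p=read_camera(n)
        hsv=cv2.cvtColor(p["frame"],cv2.COLOR_BGR2HSV)
        u,v=np.meshgrid(np.arange(560),np.arange(420)); W=world(p,u,v)
        near=(p["range_z"]>0)&(np.hypot(W[...,0]-.53,W[...,1]-.025)<.12)&(W[...,2]>.06)
        red=near&((hsv[...,0]<6)|(hsv[...,0]>174))&(hsv[...,1]>140)
        P=W[red]
        if len(P)>40:
            for _ in range(4):
                c=P.mean(0); s=np.linalg.svd(P-c)[2]; nn=s[2]*np.sign(s[2][2]); r=(P-c)@nn; P=P[abs(r)<.004]
            L=(P-O)@RC*1000
            print(n,"red",len(P),"tilt",np.degrees(np.arctan2(-nn@hx,nn[2])).round(1),"roll",np.degrees(np.arctan2(nn@CY,nn[2])).round(1),"col mean",L.mean(0).round(1),"min",np.percentile(L,1,axis=0).round(1),"max",np.percentile(L,99,axis=0).round(1))
        if save:
            x,y=(215,195) if n=="scene" else (217,225)
            cv2.imwrite(f"pics/{tag}_{n}.png",cv2.resize(p["frame"][y-65:y+65,x-85:x+85],None,fx=4,fy=4,interpolation=cv2.INTER_CUBIC))
E
python3 - <<'E'
from h import *
look("b1")
E
```

```text
t 7.2 tcp [529.8  24.3 251.1] col [ 50.4  -0.3 219.4] jaw 74.8 F [-0.2 -0.7 -1.3] w 49.7
scene red 272 tilt 0.6 roll -1.9 col mean [ 43.9  -6.1 233.1] min [ 16.4 -25.8 204.9] max [ 92.1  18.7 248.9]
top red 72 tilt 8.4 roll -0.3 col mean [ 20.6   1.7 245.5] min [ 17.6 -23.8 243.2] max [ 23.2  22.5 248.2]
```

View pics/b1_scene.png

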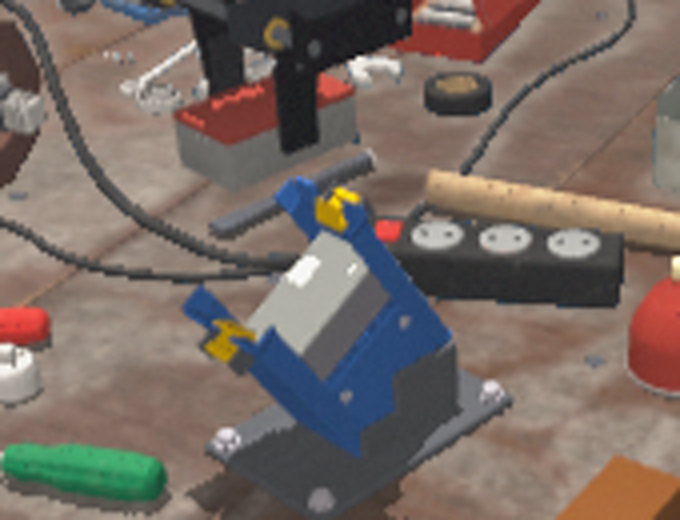

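The block is held level above the column (block at (265,130) in the crop, rear catch at (340,207)). Lowering its rear end on the rear lip to turn it in the pads.

>>> servo_tool(rows=[0,0,-20,0,1,0,0,-36,0,1,0,0,-42,0,1,0,0,-46,0,1,0,0,-50,0,1,0,0,-54,0,1,0,0,-58,0,1,0,0,-62,0,1,0,0,-63,0,1,0,0,-63,0,1], force=15)

```text
time_s: 8.13
tool_pos: [0.5296, 0.025, 0.1874]
tool_rot: [128.2, 90.0, -157.0]
force: [-3.4, -1.3, 0.7]
grip_width: 0.0498
```

```bash
python3 - <<'E'
from h import *
look("b2")
E
```

```text
t 8.13 tcp [529.6  25.  187.4] col [ 18.2   0.3 164.4] jaw 74.8 F [-3.4 -1.3  0.7] w 49.8
scene red 351 tilt 28.9 roll -0.4 col mean [  1.5  -0.6 175.8] min [-25.4 -24.8 173.5] max [ 36.3  22.2 178.2]
top red 64 tilt 87.9 roll 18.4 col mean [-20.    2.1 176.8] min [-24.3 -25.2 173.2] max [-2.000e-01  2.350e+01  2.063e+02]
```

View pics/b2_scene.png

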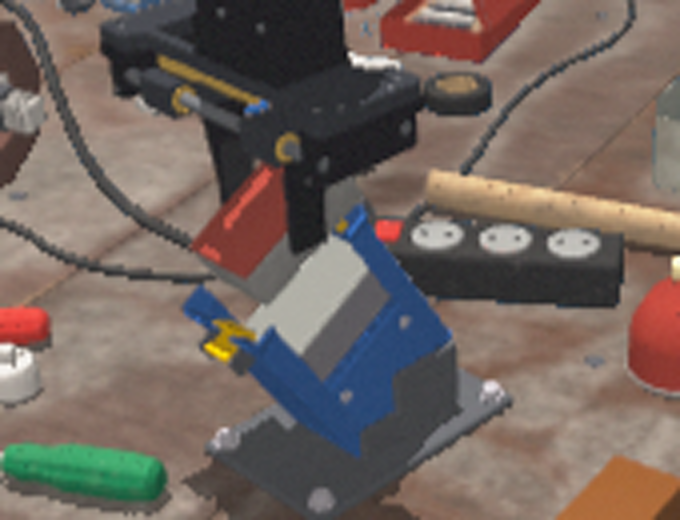

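Tilted 28.9°, block bottom at column z≈142, centre at x≈+19. Lift clear, shift forward over the mouth.

>>> servo_tool(rows=[-2,0.5,5,0,1,-7,2,2,0,1,-12,3,-2,0,1,-18,5,-5,0,1,-18,5,-5,0,1,-18,5,-5,0,1], force=30)

```text
time_s: 8.73
tool_pos: [0.5112, 0.0307, 0.1822]
tool_rot: [47.7, 90.0, 122.6]
force: [0.4, 0.3, -2.7]
grip_width: 0.0498
```

```bash
python3 - <<'E'
from h import *
look("b3")
E
```

```text
t 8.73 tcp [511.2  30.7 182.2] col [ -1.    1.1 169.5] jaw 74.9 F [ 0.4  0.3 -2.7] w 49.8
scene red 294 tilt 29.6 roll 1.5 col mean [-18.  -0. 181.] min [-44.4 -23.6 178.2] max [ 15.3  22.9 183.6]
```

View pics/b3_scene.png

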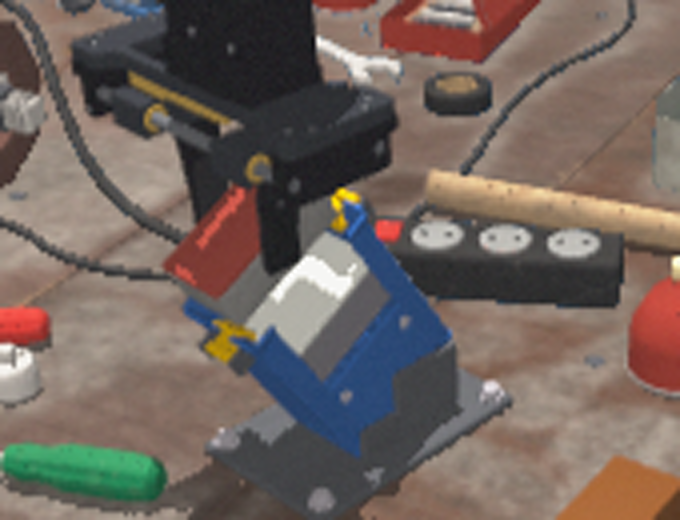

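View pics/b3_top.png

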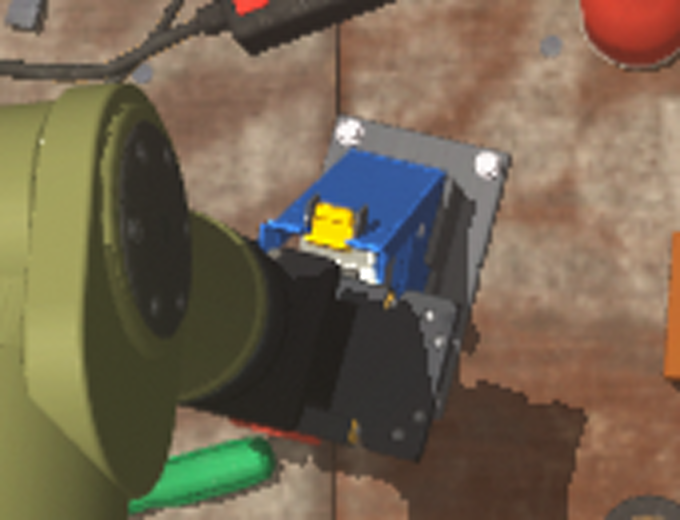

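>>> servo_tool(rows=[2.4,-0.6,-4.3,0,1,4.8,-1.3,-8.7,0,1,7.2,-1.9,-13,0,1,9.7,-2.6,-17.3,0,1,12.1,-3.2,-21.7,0,1,14.5,-3.9,-26,0,1,16.9,-4.5,-30.3,0,1,16.9,-4.5,-30.3,0,1])

```text
time_s: 9.5
tool_pos: [0.5297, 0.0255, 0.1515]
tool_rot: [-111.4, 89.9, -36.5]
force: [3.1, 0.6, -2.8]
grip_width: 0.0497
```

```bash
python3 - <<'E'
from h import *
look("b4")
E
```

```text
t 9.5 tcp [529.7  25.5 151.5] col [  0.2   0.8 133.4] jaw 74.9 F [ 3.1  0.6 -2.8] w 49.7
scene red 334 tilt 27.0 roll -0.0 col mean [-16.7  -0.2 145.6] min [-42.9 -24.5 142.1] max [ 16.4  23.2 148.6]
top red 64 tilt 88.6 roll 43.8 col mean [-37.3   1.3 148.4] min [-42.4 -28.7 143. ] max [ -4.4  23.9 200.2]
```

View pics/b4_scene.png

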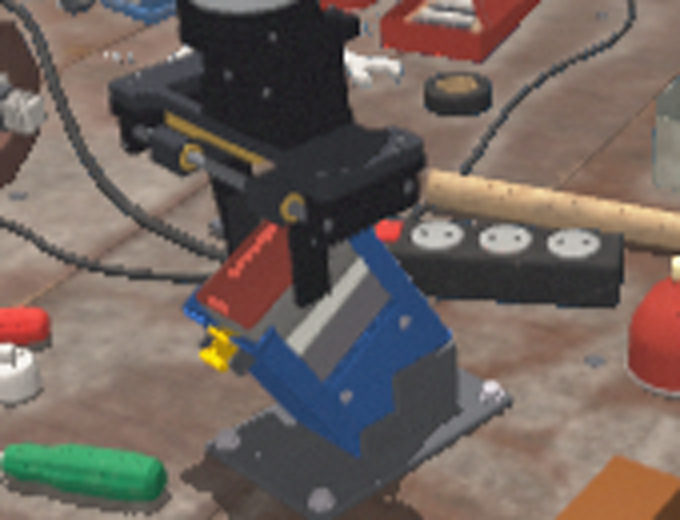

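>>> servo_tool(rows=[1.5,-0.4,-4,0,1,4,-1,-8.8,0,1,6.4,-1.7,-13.4,0,1,8.8,-2.4,-17.8,0,1,8.8,-2.4,-17.8,0,1])

```text
time_s: 10.02
tool_pos: [0.5389, 0.0233, 0.1349]
tool_rot: [-68.6, 89.9, 6.3]
force: [2.7, -0.3, 2.7]
grip_width: 0.0497
```

```bash
python3 - <<'E'
from h import *
look("b5")
E
```

```text
t 10.02 tcp [538.9  23.3 134.9] col [1.000e-01 1.000e+00 1.142e+02] jaw 74.9 F [ 2.7 -0.3  2.7] w 49.7
scene red 313 tilt 26.8 roll 0.5 col mean [-15.8   1.  126.3] min [-43.1 -23.5 122.8] max [ 16.   22.5 129.7]
top red 75 tilt 37.6 roll 0.9 col mean [-37.4   2.  127.3] min [-42.7 -22.4 124.6] max [-31.7  24.4 130.5]
```

View pics/b5_scene.png

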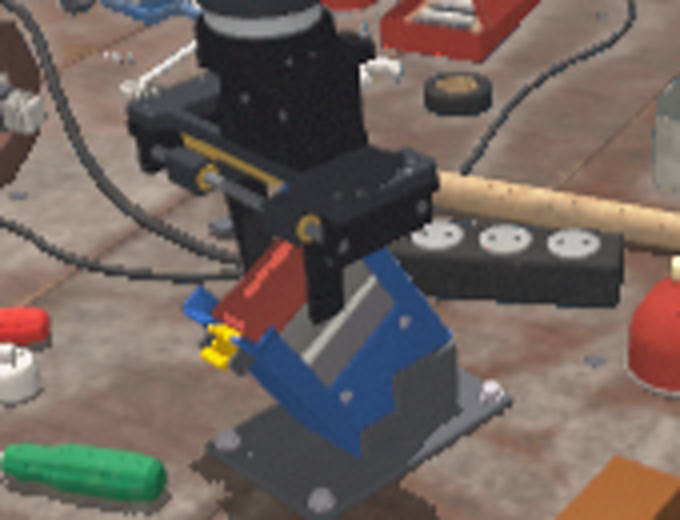

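>>> servo_tool(rows=[1.9,-0.5,-3.5,0,1,3.4,-0.9,-6,0,1,4.8,-1.3,-8.7,0,1,4.8,-1.3,-8.7,0,1])

```text
time_s: 10.45
tool_pos: [0.5434, 0.0221, 0.1265]
tool_rot: [-62.4, 89.9, 12.5]
force: [1.3, -0.6, 5.5]
grip_width: 0.0498
```

```bash
python3 - <<'E'
from h import *
look("b6")
E
```

```text
t 10.45 tcp [543.4  22.1 126.5] col [ -0.    1.1 104.6] jaw 74.9 F [ 1.3 -0.6  5.5] w 49.8
scene red 262 tilt 26.8 roll 0.3 col mean [-12.    1.1 116.7] min [-36.3 -24.4 113.6] max [ 15.4  23.3 119.9]
top red 61 tilt 88.6 roll 68.7 col mean [-35.4   1.  119.3] min [-41.7 -29.9 114.8] max [ -1.9  23.6 173.3]
```

View pics/b6_scene.png

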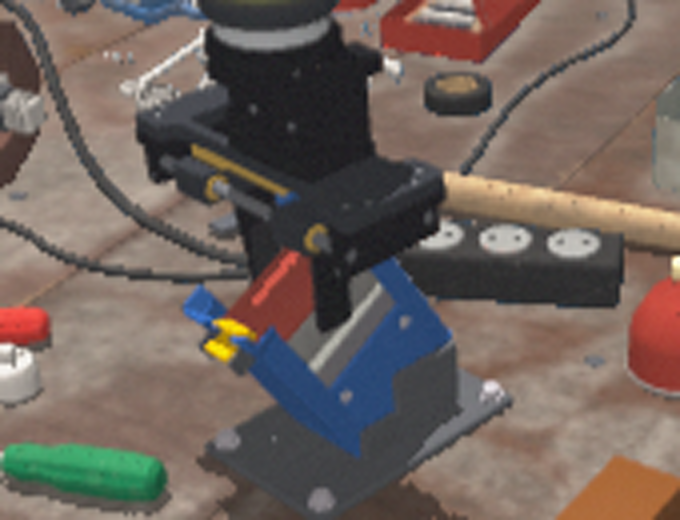

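>>> servo_tool(rows=[1,-0.3,-1.8,0,1,1.7,-0.5,-3.2,0,1,1.7,-0.5,-3.2,0,1])

```text
time_s: 10.8
tool_pos: [0.5451, 0.0216, 0.1236]
tool_rot: [-55.1, 89.9, 19.7]
force: [0.5, -0.3, 7.4]
grip_width: 0.0496
```

```bash
python3 - <<'E'
from h import *
look("b7")
E
```

```text
t 10.8 tcp [545.1  21.6 123.6] col [  0.    1.1 101.3] jaw 74.9 F [ 0.5 -0.3  7.4] w 49.6
scene red 259 tilt 26.9 roll -0.1 col mean [-11.4   1.2 113.3] min [-35.7 -23.9 109.8] max [ 15.6  23.1 116.5]
top red 86 tilt 32.8 roll -0.1 col mean [-37.1   2.5 114. ] min [-42.7 -22.3 111.2] max [-31.   24.9 116.8]
```

View pics/b7_scene.png

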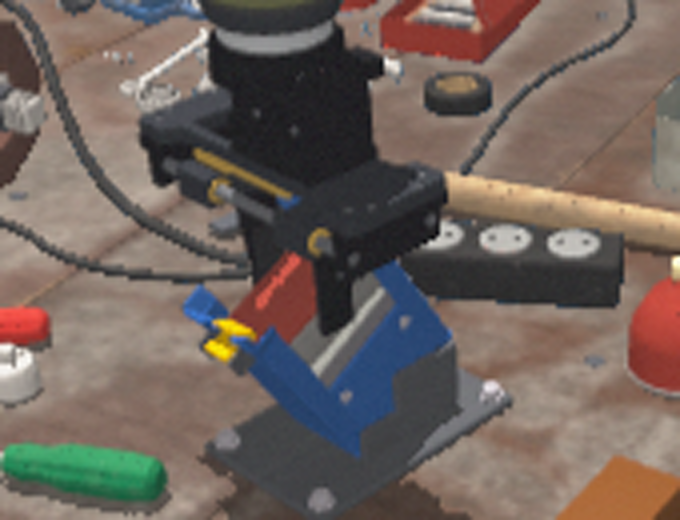

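View pics/b7_top.png

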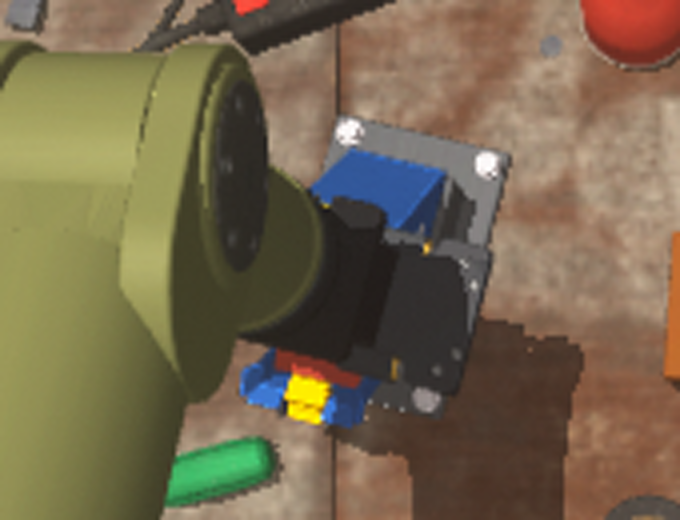

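>>> servo_tool(rows=[0,0,0,0,0,0,0,0,0,0,0,0,0,0,0,0,0,0,0,0,-10,2.6,17,0,0,-20,5.2,40,0,0,-20,5,80,0,0,-30,5,120,0,0,-40,-35,130,0,0])

```text
time_s: 11.65
tool_pos: [0.5069, -0.0049, 0.2575]
tool_rot: [-42.8, 89.5, 32.8]
force: [1.6, 0.7, 0.8]
grip_width: 0.0863
```

>>> servo_tool(rows=[-14,-40,0,0,0,-24,-80,0,0,0,-24,-120,0,-5,0,-24,-150,0,-10,0,-24,-150,0,-10,0])

```text
time_s: 12.07
tool_pos: [0.4784, -0.1704, 0.2527]
tool_rot: [-139.5, 89.8, -75.5]
force: [-0.5, 0.4, 0.5]
grip_width: 0.087
```

```bash
python3 - <<'E'
from h import *
look("b8")
E
```

```text
t 12.07 tcp [ 478.4 -170.4  252.7] col [  51.8 -201.7  220.4] jaw 64.1 F [-0.5  0.4  0.5] w 87.0
scene red 464 tilt 30.2 roll -0.4 col mean [  0.7  -0.7 120.5] min [-37.1 -24.  117.2] max [ 38.   23.9 123.3]
top red 726 tilt 30.2 roll 0.1 col mean [ -0.5   0.8 119.9] min [-42.3 -23.1 116.6] max [ 40.   25.4 123.2]
```

View pics/b8_scene.png

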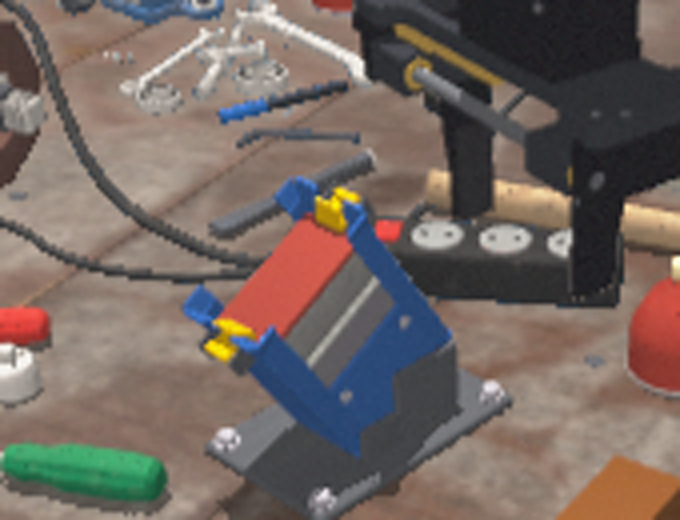

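View pics/b8_top.png

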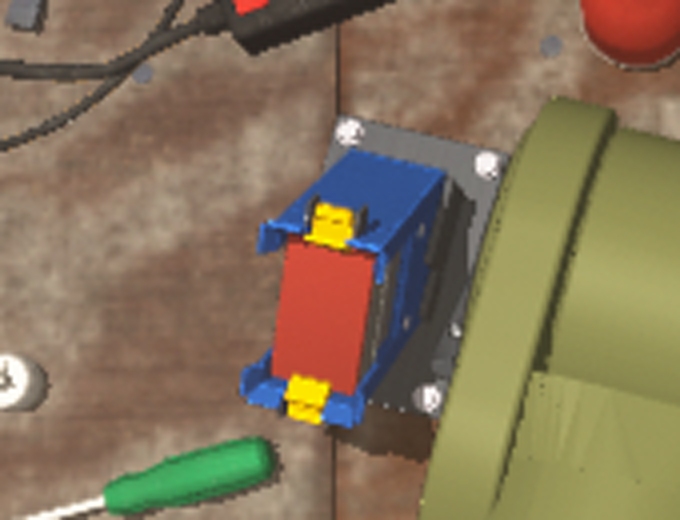

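First block latched: red top at z≈120, tilt 30.2°, both catches at (222,340)/(337,208) closed over it. Now the second.

>>> servo_tool(rows=[-10,-40,0,0,0,-20,-80,-20,0,0,-30,-115,-50,0,0,-30,-135,-90,0,0,-30,-135,-130,0,0,-30,-135,-160,0,0,-30,-135,-160,0,0,-30,-135,-160,0,0], force=25)

```text
time_s: 12.83
tool_pos: [0.4492, -0.2955, 0.0904]
tool_rot: [97.1, 89.7, 162.1]
force: [0.5, -0.5, 0.2]
grip_width: 0.0869
```

```bash
python3 - <<'E'
from h import *
R,o=toolR(); print((o["tool_pos"]*1000).round(1),np.degrees(np.arctan2(R[1,2],R[0,2])).round(2),"want",(448.7,-305,27))
for n in("top","scene"):
    p=read_camera(n); hsv=cv2.cvtColor(p["frame"],cv2.COLOR_BGR2HSV)
    u,v=np.meshgrid(np.arange(560),np.arange(420)); W=world(p,u,v)
    red=((hsv[...,0]<6)|(hsv[...,0]>174))&(hsv[...,1]>140)&(abs(W[...,2]-.034)<.008)&(np.hypot(W[...,0]-.4487,W[...,1]+.305)<.07)
    if red.sum()>100:
        P=W[red]; r=cv2.minAreaRect((P[:,:2]*1000).astype(np.float32)); print(n,red.sum(),np.round(r[0],1),np.round(r[1],1),round(r[2],1))
E
```

```text
[ 449.2 -295.5   90.4] 64.99 want (448.7, -305, 27)
scene 720 [ 448.  -305.7] [49.8 89.4] 64.8
```

>>> servo_tool(rows=[0,0,0,0,0,0,0,0,0,0])

```text
time_s: 13.1
tool_pos: [0.4521, -0.2977, 0.0946]
tool_rot: [-70.9, 89.7, -5.9]
force: [1.0, 0.0, 0.3]
grip_width: 0.0873
```

>>> servo_tool(rows=[-3.5,-7.5,0,-0.5,0,-3.5,-7.5,-20,-0.5,0,-3.5,-7.5,-45,-0.5,0,-3.5,-7.5,-60,-0.5,0,-3.5,-7.5,-62,-0.5,0,-3.5,-7.5,-62,-0.5,0])

```text
time_s: 13.6
tool_pos: [0.4463, -0.3055, 0.0304]
tool_rot: [111.1, 90.0, 175.4]
force: [-0.5, -0.4, -0.5]
grip_width: 0.0871
```

```bash
python3 - <<'E'
from h import *
R,o=toolR(); print((o["tool_pos"]*1000).round(1),np.degrees(np.arctan2(R[1,2],R[0,2])).round(2),"want",(448.4,-305.3,26.5))
E
```

```text
[ 446.3 -305.5   30.4] 64.34 want (448.4, -305.3, 26.5)
```

>>> servo_tool(rows=[2,0,-3.5,0,0,2,0,-3.5,0,0.3,2,0,-3.5,0,1,2,0,-3.5,0,1,2,0,-3.5,0,1,2,0,-3.5,0,1,2,0,-3.5,0,1,2,0,-3.5,0,1], force=25)

```text
time_s: 14.27
tool_pos: [0.4488, -0.3052, 0.027]
tool_rot: [-60.4, 90.0, 3.9]
force: [1.2, 0.2, 1.0]
grip_width: 0.0497
```

>>> servo_tool(rows=[0,0,15,0,1,0,0,40,0,1,0,0,80,0,1,0,0,120,0,1,0,0,160,0,1,0,0,200,0,1,10,30,224,5,1,20,70,224,10.5,1,30,110,224,10.5,1,38,150,224,10.5,1])

```text
time_s: 15.1
tool_pos: [0.4869, -0.1536, 0.2513]
tool_rot: [-40.8, 89.9, 34.1]
force: [1.6, -0.5, -3.2]
grip_width: 0.0498
```

>>> servo_tool(rows=[10,40,0,0,1,20,80,0,0,1,30,120,0,0,1,38,155,0,0,1,43,180,0,0,1,43,180,0,0,1,43,180,0,0,1,43,180,0,0,1])

```text
time_s: 15.77
tool_pos: [0.5293, 0.0237, 0.2504]
tool_rot: [153.1, 89.9, -132.1]
force: [-0.5, -0.6, -2.6]
grip_width: 0.0499
```

```bash
python3 - <<'E'
from h import *
look("c1")
E
```

```text
t 15.77 tcp [529.3  23.7 250.4] col [ 49.8  -1.  219. ] jaw 74.8 F [-0.5 -0.6 -2.6] w 49.9
scene red 112 tilt -54.6 roll 86.8 col mean [ 15.5  -3.5 164.8] min [-35.9 -12.8 118.7] max [ 89.2   5.2 247.2]
top red 101 tilt 88.8 roll 20.8 col mean [ 19.3  -0.8 246.1] min [ 14.8 -25.7 241.4] max [ 22.4  22.6 248.5]
```

View pics/c1_scene.png

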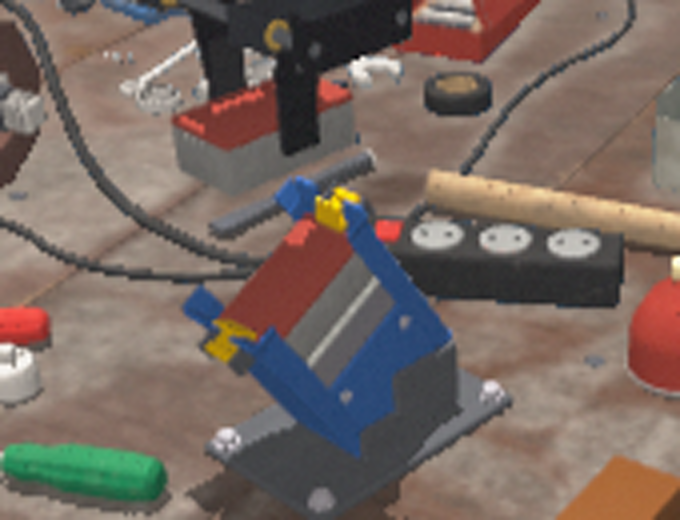

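>>> servo_tool(rows=[0,0.5,-20,0,1,0.5,1,-36,0,1,0.5,1,-42,0,1,0.5,1,-46,0,1,0.5,1,-50,0,1,0.5,1,-54,0,1,0.5,1,-58,0,1,0.5,1,-62,0,1,0.5,1,-65,0,1,0.5,1,-65,0,1], force=15)

```text
time_s: 16.7
tool_pos: [0.5299, 0.0255, 0.1855]
tool_rot: [123.2, 90.0, -162.0]
force: [-3.0, 0.4, -1.1]
grip_width: 0.05
```

```bash
sed -i 's/"range_z"\]>0)&(np.hypot/"range_z"]>0)\&(((W-O)@CZ)>ZMIN)\&(np.hypot/; 1i ZMIN=.1' h.py; python3 - <<'E'
import h; h.ZMIN=.135
h.look("c2")
E
```

```text
t 16.7 tcp [529.9  25.5 185.5] col [ 17.4   0.9 162.7] jaw 74.8 F [-3.   0.4 -1.1] w 50.0
scene red 378 tilt 33.3 roll 0.4 col mean [-1.100e+00  1.000e-01  1.715e+02] min [-29.6 -24.5 168.1] max [ 35.2  22.7 174.9]
top red 70 tilt 47.6 roll 0.1 col mean [-24.1   2.7 170. ] min [-28.4 -22.9 166.9] max [-19.3  25.  172.4]
```

View pics/c2_scene.png

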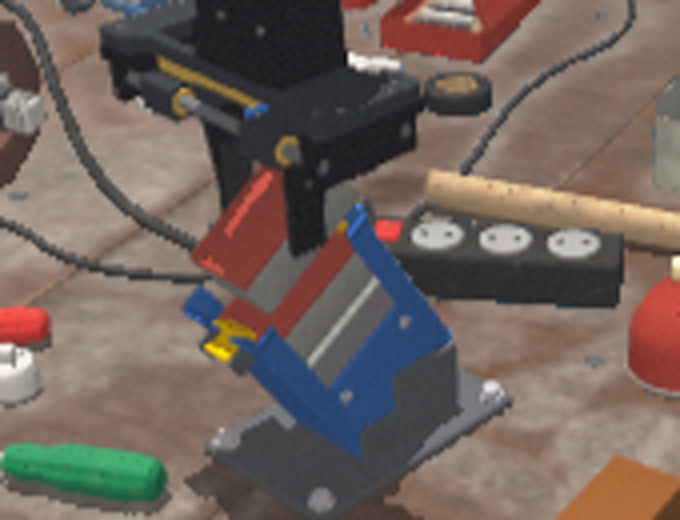

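>>> servo_tool(rows=[-3,1,5,0,1,-8,2.2,3,0,1,-12,3.2,0,0,1,-16.3,4.4,-2.8,0,1,-16.3,4.4,-2.8,0,1,-16.3,4.4,-2.8,0,1], force=30)

```text
time_s: 17.3
tool_pos: [0.5135, 0.0305, 0.1828]
tool_rot: [28.1, 90.0, 103.0]
force: [0.6, 0.7, -3.0]
grip_width: 0.0499
```

```bash
python3 - <<'E'
import h; h.ZMIN=.14
h.look("c3")
E
```

```text
t 17.3 tcp [513.5  30.5 182.8] col [  1.2   1.5 168.9] jaw 74.9 F [ 0.6  0.7 -3. ] w 49.9
scene red 384 tilt 33.0 roll -0.4 col mean [-17.2   0.4 177.7] min [-45.5 -23.6 173.8] max [ 18.4  22.7 181. ]
top red 35 tilt 64.9 roll 1.7 col mean [-43.1  -0.3 175.6] min [-45.5 -20.5 173.3] max [-40.9  22.4 178. ]
```

View pics/c3_scene.png

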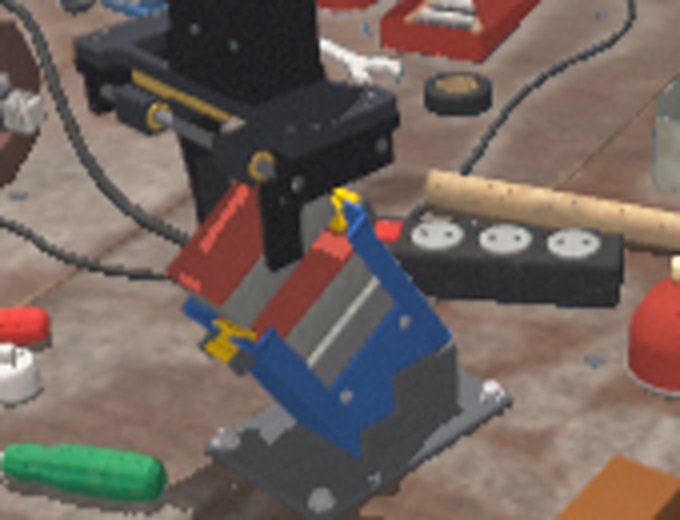

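>>> servo_tool(rows=[2.4,-0.6,-4.3,0,1,4.8,-1.3,-8.7,0,1,7.2,-1.9,-13,0,1,9.7,-2.6,-17.3,0,1,12.1,-3.2,-21.7,0,1,14.5,-3.9,-26,0,1,16.9,-4.5,-30.3,0,1,16.9,-4.5,-30.3,0,1], force=40)

```text
time_s: 18.07
tool_pos: [0.5311, 0.026, 0.1524]
tool_rot: [89.2, 89.9, 164.1]
force: [-0.4, 0.9, 0.1]
grip_width: 0.05
```

```bash
python3 - <<'E'
import h; h.ZMIN=.13
h.look("c4")
E
```

```text
t 18.07 tcp [531.1  26.  152.4] col [  1.7   1.6 133.5] jaw 74.9 F [-0.4  0.9  0.1] w 50.0
scene red 367 tilt 32.6 roll -0.6 col mean [-16.8   0.6 142.4] min [-45.  -22.9 138.7] max [ 18.3  23.  145.9]
top red 66 tilt 50.8 roll 0.1 col mean [-40.    2.7 140.8] min [-44.7 -21.7 138.1] max [-35.4  25.2 143.4]
```

View pics/c4_scene.png

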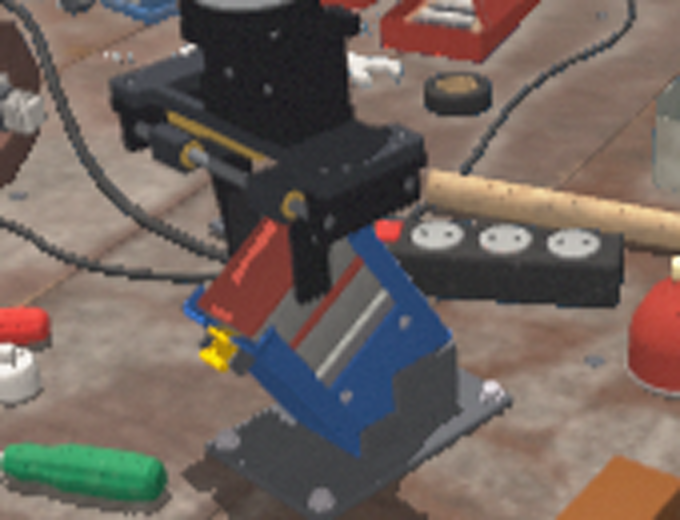

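>>> servo_tool(rows=[2.4,-0.6,-4.3,0,1,4.8,-1.3,-8.7,0,1,7.2,-1.9,-13,0,1,9.7,-2.6,-17.3,0,1,10.6,-2.9,-19,0,1,10.6,-2.9,-19,0,1])

```text
time_s: 18.67
tool_pos: [0.5417, 0.0231, 0.1344]
tool_rot: [26.7, 89.9, 101.5]
force: [-2.0, 0.9, 5.4]
grip_width: 0.0497
```

```bash
python3 - <<'E'
import h; h.ZMIN=.105
h.look("c5")
E
```

```text
t 18.67 tcp [541.7  23.1 134.4] col [  2.3   1.6 112.4] jaw 74.9 F [-2.   0.9  5.4] w 49.7
scene red 317 tilt 31.3 roll -0.0 col mean [-13.5   2.1 122.2] min [-42.6 -23.  119.1] max [ 18.3  24.6 125.3]
top red 80 tilt 88.5 roll 62.8 col mean [-36.    0.8 124.4] min [-43.2 -24.6 117.7] max [ 44.4  23.8 260. ]
```

View pics/c5_scene.png

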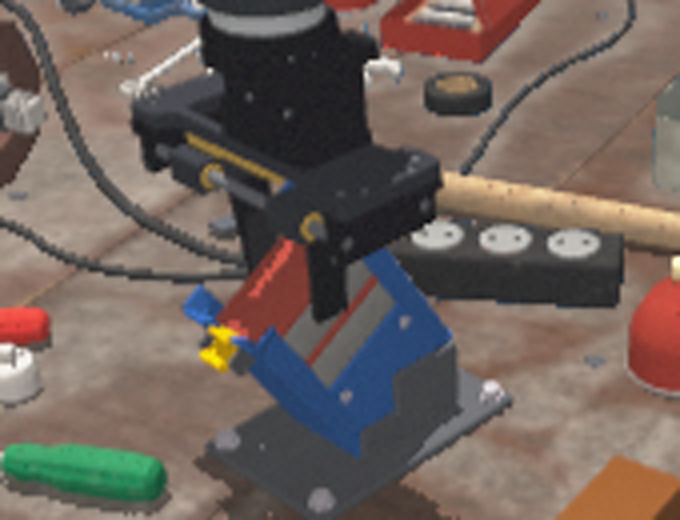

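>>> servo_tool(rows=[1.9,-0.5,-3.5,0,1,3.2,-0.9,-6,0,1,3.9,-1,-7.2,0,1,3.9,-1,-7.2,0,1])

```text
time_s: 19.1
tool_pos: [0.5457, 0.0221, 0.128]
tool_rot: [21.0, 89.9, 95.9]
force: [-5.3, 1.0, 11.0]
grip_width: 0.0502
```

```bash
python3 - <<'E'
import h; h.ZMIN=.105
h.look("c6")
E
```

```text
t 19.1 tcp [545.7  22.1 128. ] col [  2.6   1.6 104.9] jaw 74.9 F [-5.3  1.  11. ] w 50.2
scene red 280 tilt 30.6 roll -0.4 col mean [-10.1   2.1 115. ] min [-36.  -22.9 112. ] max [ 18.5  23.  117.3]
top red 95 tilt 37.6 roll 1.5 col mean [-36.8   2.3 114.1] min [-43.9 -22.1 110.4] max [-30.1  24.5 117.1]
```

View pics/c6_scene.png

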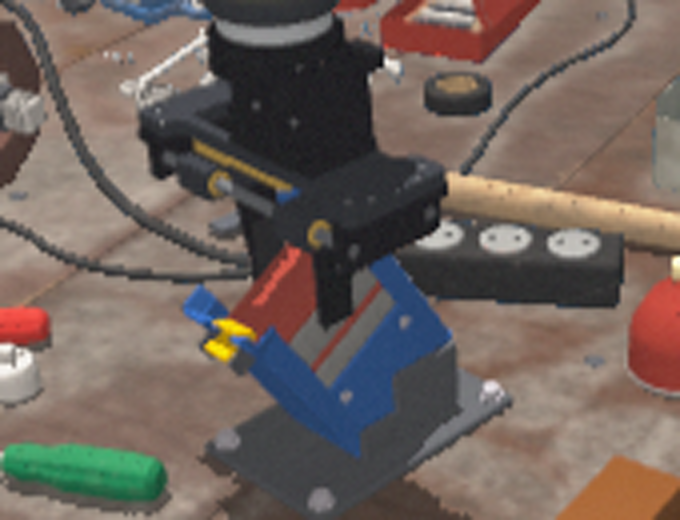

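View pics/c6_top.png

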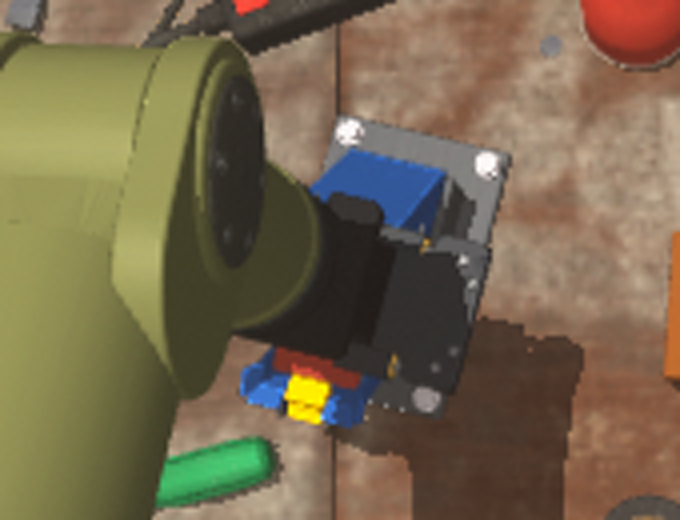

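>>> servo_tool(rows=[0.7,-0.2,-1.3,0,1,0.7,-0.2,-1.3,0,1,0.7,-0.2,-1.3,0,1])

```text
time_s: 19.45
tool_pos: [0.5458, 0.0221, 0.1272]
tool_rot: [48.8, 89.9, 123.7]
force: [-9.4, 1.8, 16.7]
grip_width: 0.0494
```

>>> servo_tool(rows=[0,0,0,0,0,0,0,0,0,0,0,0,0,0,0,0,0,0,0,0,-10,2.6,17,0,0,-20,5.2,40,0,0,-20,5,80,0,0,-30,5,120,0,0,-40,-35,130,0,0])

```text
time_s: 20.2
tool_pos: [0.5098, -0.0053, 0.2606]
tool_rot: [-52.1, 89.4, 23.4]
force: [1.8, 0.6, -0.5]
grip_width: 0.0863
```

>>> servo_tool(rows=[-14,-40,0,0,0,-24,-80,0,0,0,-24,-120,0,0,0,-24,-150,0,0,0,-24,-180,0,0,0,-24,-180,0,0,0,-24,-180,0,0,0])

```text
time_s: 20.78
tool_pos: [0.4819, -0.1952, 0.2552]
tool_rot: [-135.1, 89.9, -60.5]
force: [-0.1, 0.9, -0.8]
grip_width: 0.0871
```

```bash
python3 - <<'E'
import h; h.ZMIN=.1
from h import *
h.look("c7")
for n in("scene","top"):
    p=read_camera(n); cv2.imwrite(f"pics/end_{n}.png",p["frame"])
    for t in["oil_can_mid","tape_roll_mid","bearing_mid"]:
        for d in cut_out(t,p)[:1]:
            P,u,v=cloud(p,d["pixels"]); print(n,t,round(d["score"],2),np.round(d["extent"]),np.median(P,0).round(3))
    hsv=cv2.cvtColor(p["frame"],cv2.COLOR_BGR2HSV); u,v=np.meshgrid(np.arange(560),np.arange(420)); L=(world(p,u,v)-O)@RC*1000
    yel=(p["range_z"]>0)&(hsv[...,0]>18)&(hsv[...,0]<35)&(hsv[...,1]>150)&(abs(L[...,0])<80)&(abs(L[...,1])<30)&(L[...,2]>100)&(L[...,2]<150)
    for s in(-1,1): Q=L[yel&(L[...,0]*s>0)]; print("yel",s,Q.min(0).round(1),Q.max(0).round(1),np.median(Q,0).round(1))
E
```

```text
t 20.78 tcp [ 481.9 -195.2  255.2] col [  61.6 -224.7  217.7] jaw 74.6 F [-0.1  0.9 -0.8] w 87.1
scene red 469 tilt 30.1 roll -0.4 col mean [ 7.000e-01 -1.000e-01  1.206e+02] min [-37.1 -23.8 117.6] max [ 37.6  24.9 123. ]
top red 725 tilt 30.2 roll -0.1 col mean [ -0.3   1.3 119.9] min [-41.9 -22.7 116.9] max [ 39.4  25.7 123.1]
scene oil_can_mid 0.82 [298. 212.  26.  42.] [ 0.722 -0.158  0.04 ]
scene tape_roll_mid 0.67 [210. 209.  63.  68.] [ 0.555 -0.004  0.097]
scene bearing_mid 0.84 [157. 273.  23.  19.] [0.388 0.062 0.014]
yel -1 [-63.9 -12.4 121.3] [-40.2  14.8 136.1] [-52.9  -0.2 127.7]
yel 1 [ 39.9 -11.2 121.5] [ 64.5  11.5 136.2] [ 46.4   1.4 128.1]
top oil_can_mid 0.91 [292. 161.  30.  36.] [ 0.732 -0.151  0.051]
yel -1 [-63.2  -9.9 120. ] [-38.8  11.2 135.8] [-46.    0.5 127.8]
yel 1 [ 43.8 -10.4 118.6] [ 64.6  14.2 135.2] [ 53.5   0.7 125.3]
```

View pics/c7_scene.png

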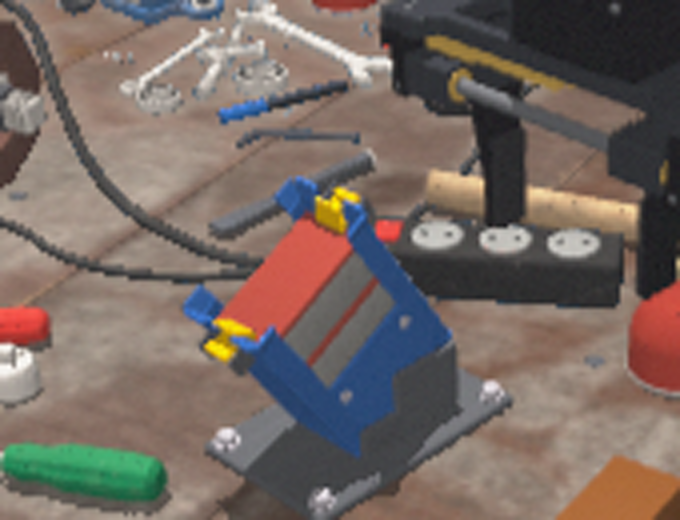

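View pics/c7_top.png

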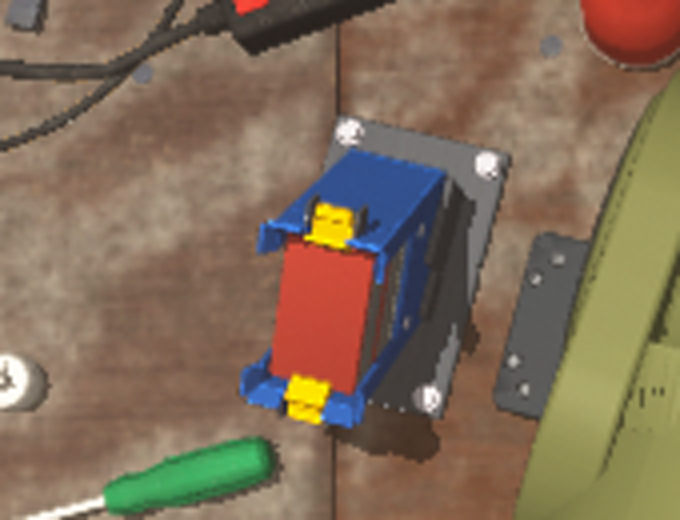

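View pics/end_scene.png

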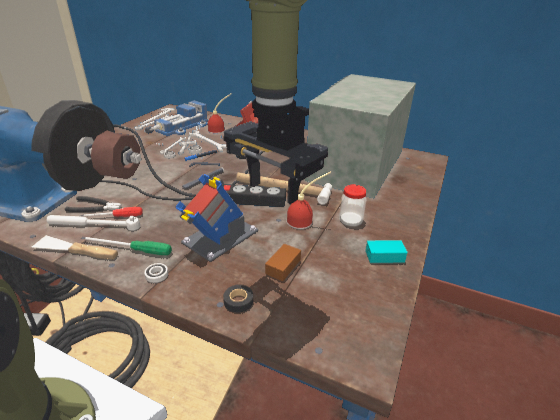

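Both blocks are in, with the red top at z≈120 and both catches closed over it. The oil can (300,212), tape roll (238,298) and bearing (157,273) have not moved, and the arm is clear of everything.

```bash
python3 -c "
from cell import *
print(sign_off())"
```

```text
the job is handed in; nothing more can be done
None
```

Both red-topped blocks are in the magazine, the second latched on top of the first. I handed the job in at about 21 s of the 61 s allowed.

**How it was done:** The tool could not tilt. I gripped each block at mid-length and turned it about 30° in the pads by lowering its rear end onto the rear lip. I then pressed it straight down the column until both catches shut. The pressing force was about 7 N for the first block and about 12 N for the second, rising to about 19 N in a final 1.5 mm push.

**Last checks:**
- **Top block:** its red top is at column z ≈ 120 mm, leaning 30.1–30.2°. Both catches read as shut over it.
- **First block:** it is visible directly below the second.
- **Oil can:** it is where it was, measured in both cameras.
- **Bearing:** it is where it was in the scene camera; the network did not find it in the last top picture.
- **Tape roll:** the network failed on it in both final pictures. In the scene camera it marked the magazine instead, and in the top camera it found nothing. I checked it by eye in the scene picture, where it is still at its starting place.
- **Look-alikes:** the brown and turquoise blocks look unmoved in the final scene picture; I did not measure them.

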